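# Roll two sample tubes onto the viewing line

### The job

Two capped tubes of roasted coffee lie label-up on the grey colour-viewing board, one on either side of its black line. With the fingertips, gently push the top of each tube sideways so that it rolls onto the line and comes to rest lying along it, the two end to end, each with its label rolled round away from the top so that the beans show. Keep the fingertips on top of the tubes, never reaching down beside them to grip, pick up or shove them, and leave everything else on the board and bench alone.

Things in the scene. Friction and masses are not known exactly. Their poses are not given: they have to be found in the camera images.
- board: fixed light-grey viewing board lying on the bench, 250 mm along its own x, 380 mm along its own y, 12 mm thick, so its top is 12 mm above the bench; origin at the centre of its underside. The black line on its top, 4 mm wide and 340 mm long, runs along the board's own y axis through its middle.
- tube_orange: capped clear tube of roasted beans, orange cap, lying on the board: plain cylinder, diameter 32 mm (cap too), length 110 mm, 70 to 120 g; it rolls easily: let go after a push at 40 mm/s it coasts 1 to 2 cm. Origin at its middle on its axis, 28 mm above the bench. Own y: along the tube to the cap; own z: out through the middle of the paper label, which covers a quarter of the wall and at the start faces up.
- tube_green: capped clear tube of roasted beans, green cap, lying on the board: plain cylinder, diameter 32 mm (cap too), length 110 mm, 70 to 120 g; it rolls easily: let go after a push at 40 mm/s it coasts 1 to 2 cm. Origin at its middle on its axis, 28 mm above the bench. Own y: along the tube to the cap; own z: out through the middle of the paper label, which covers a quarter of the wall and at the start faces up.
- disc_dark: dark brown roast-colour disc lying on the board, 48 mm across, 10 mm high; origin at the centre of its underside. Leave alone.
- disc_light: light brown roast-colour disc lying on the board, 48 mm across, 10 mm high; origin at the centre of its underside. Leave alone.
- bowl: white cupping bowl on the bench, 92 mm across, 58 mm high; origin at the centre of its underside. Leave alone.
- spoon: steel cupping spoon lying on the bench, 170 mm long; origin under its middle, handle to its own -x. Leave alone.
- tin: closed aluminium sample tin standing on the bench, 68 mm across, 85 mm high; origin at the centre of its underside. Leave alone.
- jar: closed amber jar standing on the bench, 76 mm across, 110 mm high; origin at the centre of its underside. Leave alone.
- tamper: tamper with a wooden handle standing on the bench, 59 mm across, 83 mm high; origin at the centre of its underside. Leave alone.

How it is judged:
By the outcome, as a careful person would: the job done as asked, in the order asked, and still so for the second after the job is handed in, with the robot touching nothing.
It also fails if it takes over 67 s, if anything falls off the work surface, if the arm or the gripper's body presses on something with over 40 N, if the wrist force passes 120 N, or if a joint passes its speed limit or range.

### The arm

A 6-joint arm with a two-finger parallel gripper is mounted at the origin on the work surface. World frame = base frame: x ahead of the robot, y to its left, z up, the work surface at z = 0. Lengths are in m, angles in rad, forces in N, time in s.
With the tool pointing down it reaches from about 0.35 to 0.975 m from the base axis. Payload 17.4 kg.
Tool frame: the origin (TCP) lies midway between the tips of the shut fingers; the grasp point (between the pads) lies 19 mm behind it (grip_point_offset is the distance from the TCP to the grasp point, in m); z points along the fingers, y is the direction in which the jaws open and shut (so a half turn about z gives the same grasp; the last joint's range is limited). The gripper opens to 85 mm and grips with 20 to 120 N. Pads are 22 mm wide; open, the fingers measure 114 mm over their backs; the gripper's body (76 mm by 85 mm) begins 54 mm behind the grasp point. The pads swing forward as they close: fully open they stand 13 mm farther back than shut.
Start: joints at [-1.355, 0.116, 1.442, -0, 1.584, -0.038], TCP at [0.169, -0.653, 0.231] pointing down, gripper open.
Joint ranges: [-2.83, 2.83], [-0.83, 2.19], [0.07, 2.5], [-1.14, 4.28], [0.01, 3], [-2.97, 2.97]. Speed limits (rad/s): [1.89, 1.89, 2.22, 3.14, 3.14, 3.14].

### API

Orientations are given as a unit quaternion [x, y, z, w].
In Python, from rig import state, camera, camera_info, job_done, grip_point_offset gives the robot as it stands.
- The arm moves only by the shell command python3 -m creep 'ROWS' [FORCE]. ROWS is JSON, a list of rows, each a list of 3 entries, a list of its own where there are three numbers: the shift along the tool's x, y, z in units of 50 mm (1.0 is 50 mm), then the turn about the tool's z in units of 8 degrees (1.0 is 8 degrees), then the gripper command: -1 is shut, 1 is fully open, values between are in proportion. In form: [[[dx, dy, dz], twist, grip], ...]. A call has 1 to 12 rows; each row is the pose to reach, as a shift and turn from the pose commanded when the call began, along the tool's axes at that moment; what a row does not reach only later rows make up. A row lasts 1/8 s, in which the tool goes at most 62.5 mm and 10.7 degrees, less where a joint would pass 70% of its speed; a pose out of reach is approached as far as the arm can. A call with a gripper value outside its range is refused whole. The fingers move at their own pace and stop on an object; FORCE is the grip in N (left out, the last holds). Time passes only in rows, so rows that repeat a pose let the fingers close. It gives the time, the measured TCP pose, the force and the opening at its end, in the units of the state.
- state(): the state, without advancing time (a new reading comes with each control period).
- camera(name): name is "scene" or "top" or "wrist"; returns the picture (420x560x3 uint8, red, green, blue); there is no depth.
- camera_info(name): a dict with "K" (3x3 intrinsics, pixels), "origin" and "rotation" of the camera in the world. Camera axes: x right, y up, looking along -z (the intrinsics and any distortion apply to the point x, -y, -z); pixel columns grow to the right and rows downward; lengths in m; the calibration is good to about 2 mm. A picture is of the moment at which its call begins: read the wrist's pose just before it. camera_info takes no time and is no camera call; for the wrist camera it gives the pose at the moment of the call.
- job_done(): hands the job in, once; it reports no verdict.
The state is a dict: "t": time; "q": joint angles; "joint_velocities": joint speeds; "joint_efforts": joint torques, N m; "tool_pos": TCP position; "orientation": TCP orientation; "wrist_force": force on the tool from outside, world axes, zero at the start; "moment": the same for the moment, N m; "opening": finger opening in m.
Only numpy, scipy, OpenCV 4.12 (cv2) and the standard library are available. Lean on these libraries where they do the work, as an engineer would, in place of code of your own. Each camera call takes 0.05 s, during which the arm holds its last target.

## Working session

There is one attempt and no reset: what is moved stays moved. The work goes in short steps, Python scripts to look and compute and a shell command to move; the robot and the scene stay as the last step left them, time stands still between calls to the robot, and variables do not carry over. Pictures are saved under pics/ and viewed, and the job is handed in when it is done.

```bash
mkdir -p pics; ls; python3 - <<'E'
from rig import *
import cv2
print(state())
for n in ("top","scene"):
    i=camera_info(n);print(n,i)
    cv2.imwrite(f"pics/{n}0.png",camera(n)[:,:,::-1])
print(grip_point_offset)
E
```

```text
pics
{'t': 0.0, 'q': array([-1.35477602e+00,  1.16486352e-01,  1.44229504e+00, -6.07981196e-05,
        1.58397786e+00, -3.77697496e-02]), 'joint_velocities': array([-1.01053212e-03,  9.68601292e-04,  3.07365275e-04, -2.26556444e-04,
        2.34285609e-04, -8.76646888e-05]), 'joint_efforts': array([-2.98619570e-04, -7.31988716e+01, -6.32483697e+01, -1.72234359e-04,
        6.25677247e-03, -1.48119818e-05]), 'tool_pos': array([ 0.16942731, -0.65318853,  0.23054343]), 'orientation': array([ 9.91959503e-01,  1.26554349e-01, -8.21941750e-05, -5.78281527e-04]), 'wrist_force': array([-0.67900235, -0.39538027, -0.04532209]), 'moment': array([0.02218247, 0.02998529, 0.00965341]), 'opening': 0.08553481913897475}
top {'K': array([[477.23690218,   0.        , 277.14188017],
       [  0.        , 477.23690218, 202.33093693],
       [  0.        ,   0.        ,   1.        ]]), 'origin': array([ 0.38106836, -0.01718573,  1.15260289]), 'rotation': array([-0.05296781,  0.05029246,  0.70553655, -0.70489946])}
scene {'K': array([[480.60969747,   0.        , 278.89278502],
       [  0.        , 480.60969747, 213.12305206],
       [  0.        ,   0.        ,   1.        ]]), 'origin': array([1.20895002, 0.19698912, 0.89557577]), 'rotation': array([0.19309132, 0.26613426, 0.76020502, 0.56033617])}
0.0187
```

View pics/top0.png

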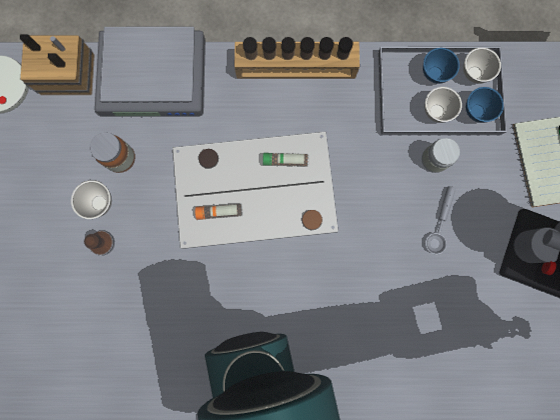

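View pics/scene0.png

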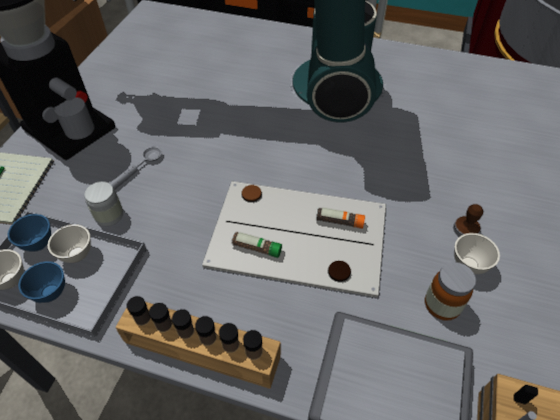

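Top view: board centred near (255,190), black line from about (184,195) to (324,182), the orange tube below it near (217,211) and the green above near (284,159). I'll enlarge for measurement.

```bash
cat > h.py <<'E'
from rig import *
import numpy as np, cv2
from scipy.spatial.transform import Rotation as R
def px2w(n,uv,z,info=None):
    i=info or camera_info(n);K=i['K'];q=np.array(i['rotation'])
    M=R.from_quat(q).as_matrix()
    uv=np.atleast_2d(uv).astype(float)
    d=np.c_[(uv[:,0]-K[0,2])/K[0,0],-(uv[:,1]-K[1,2])/K[1,1],-np.ones(len(uv))]@M.T
    o=np.array(i['origin']);return o+d*((z-o[2])/d[:,2])[:,None]
def w2px(n,p,info=None):
    i=info or camera_info(n);K=i['K'];M=R.from_quat(i['rotation']).as_matrix()
    c=(np.atleast_2d(p)-i['origin'])@M
    return np.c_[K[0,2]+K[0,0]*c[:,0]/-c[:,2],K[1,2]-K[1,1]*c[:,1]/-c[:,2]]
E
python3 - <<'E'
from h import *
im=cv2.imread('pics/top0.png')
c=im[125:255,165:345];cv2.imwrite('pics/top0z.png',cv2.resize(c,None,fx=4.4,fy=4.4,interpolation=cv2.INTER_CUBIC))
for nm,p,z in [("corners",[[173,149],[326,132],[338,232],[181,248]],.012),("line",[[184,195],[324,182]],.012)]:
    print(nm,px2w("top",p,z))
E
```

```text
corners [[ 0.6818027   0.2430214   0.012     ]
 [ 0.7243114  -0.13362064  0.012     ]
 [ 0.4770542  -0.15848327  0.012     ]
 [ 0.43920219  0.2163677   0.012     ]]
line [[ 0.56720468  0.21277169  0.012     ]
 [ 0.59878514 -0.12681318  0.012     ]]
```

View pics/top0z.png

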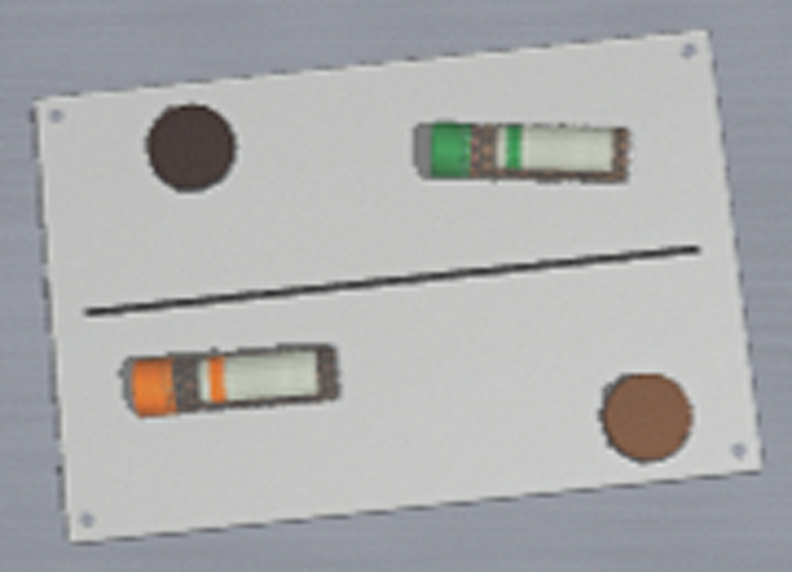

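```bash
python3 - <<'E'
from h import *
f=lambda p:np.array(p)/4.4+[165,125]+0.5/4.4-0.5
c=px2w("top",f([[35,100],[708,30],[763,470],[70,543]]),.012)
l=px2w("top",f([[86,312],[699,249]]),.012)
print("corners",c.round(4).tolist(),c.mean(0)); print("line",l.round(4))
b=l.mean(0)[:2]; ey=(l[0]-l[1])[:2];print("len",np.linalg.norm(ey));ey/=np.linalg.norm(ey);ex=np.array([ey[1],-ey[0]])
print("origin",b,"yaw deg",np.degrees(np.arctan2(-ey[0],ey[1])))
# tubes: silhouettes edge at z~0.028 ; cap end / bottom end mids
for n,p in (("orange",[[128,388],[338,372]]),("green",[[420,150],[629,154]])):
    w=px2w("top",f(p),.028)[:,:2]; d=w[0]-w[1]
    m=w.mean(0); r=m-b
    print(n,"centre",m,"len",np.linalg.norm(d),"yaw",np.degrees(np.arctan2(-d[0],d[1])),"board x,y",r@ex,r@ey)
# label axis at z=.044
for n,p in (("orange lab",[[200,381],[318,371]]),("green lab",[[497,146],[613,151]])):
    w=px2w("top",f(p),.044)[:,:2]; d=w[0]-w[1];m=w.mean(0);r=m-b
    print(n,m,"yaw",np.degrees(np.arctan2(-d[0],d[1])),r@ex,r@ey)
for n,p in (("dark",[192,148]),("light",[647,418])):
    r=px2w("top",f(p),.02)[0,:2]-b;print(n,r@ex,r@ey)
s=state();print(R.from_quat(s['orientation']).as_matrix().round(4))
E
```

```text
corners [[0.686, 0.2442, 0.012], [0.7258, -0.1325, 0.012], [0.4784, -0.1586, 0.012], [0.4391, 0.2175, 0.012]] [0.58233156 0.04267275 0.012     ]
line [[ 0.5659  0.2124  0.012 ]
 [ 0.6008 -0.1256  0.012 ]]
len 0.3397131441588608
origin [0.58333736 0.04338894] yaw deg 5.885139478264292
orange centre [0.52602454 0.12861166] len 0.1136614325004969 yaw 4.33223683434914 board x,y -0.04827247743627099 0.09065009900763214
green centre [ 0.65194385 -0.02913351] len 0.11467520902821801 yaw -1.2119238078528 board x,y 0.06080883834197628 -0.07917474533884508
orange lab [0.52609351 0.11273356] yaw 4.82481467522118 -0.0498319227018024 0.07484861310735337
green lab [ 0.65000395 -0.04547593] yaw -2.6185889974015844 0.057203502974432 -0.0952321250965726
dark 0.08410408177293326 0.103158001840114
light -0.0911111315970974 -0.12998722799063336
[[ 9.680e-01  2.511e-01 -3.000e-04]
 [ 2.511e-01 -9.680e-01  1.000e-03]
 [ 0.000e+00 -1.000e-03 -1.000e+00]]
```

```bash
python3 -m creep '[[[5.4,-6.7,0],0.6,0.2],[[5.4,-6.7,0],0.6,0.2],[[5.4,-6.7,0],0.6,0.2],[[5.4,-6.7,0],0.6,0.2],[[5.4,-6.7,0],0.6,0.2],[[5.4,-6.7,0],0.6,0.2],[[5.4,-6.7,0],0.6,0.2],[[5.4,-6.7,0],0.6,0.2],[[5.4,-6.7,0],0.6,0.2]]'
```

```text
t: 1.23
tool_pos: [0.3467, -0.2615, 0.2312]
orientation: [0.996, 0.085, -0.0, 0.0]
wrist_force: [0.2, 0.5, -0.1]
opening: 0.0512
```

```bash
python3 -m creep '[[[4.85,-7.07,0.8],0.64,0.2],[[4.85,-7.07,0.8],0.64,0.2],[[4.85,-7.07,0.8],0.64,0.2],[[4.85,-7.07,0.8],0.64,0.2],[[4.85,-7.07,0.8],0.64,0.2],[[4.85,-7.07,0.8],0.64,0.2],[[4.85,-7.07,0.8],0.64,0.2],[[4.85,-7.07,0.8],0.64,0.2],[[4.85,-7.07,0.8],0.64,0.2],[[4.85,-7.07,0.8],0.64,0.2]]'
python3 - <<'E'
from h import *
s=state();print(s['tool_pos'],s['opening'],s['t'])
i=camera_info("wrist");print(i)
np.save('wi.npy',i,allow_pickle=True)
cv2.imwrite("pics/w1.png",camera("wrist")[:,:,::-1])
E
```

```text
t: 2.48
tool_pos: [0.526, 0.1266, 0.1915]
orientation: [0.999, 0.039, 0.0, 0.0]
wrist_force: [-0.7, 0.4, 0.6]
opening: 0.051
[0.52597142 0.12655986 0.19148921] 0.05099363976925504 2.475
{'K': array([[367.48397306,   0.        , 283.31473006],
       [  0.        , 367.48397306, 208.73068347],
       [  0.        ,   0.        ,   1.        ]]), 'origin': array([0.59425092, 0.13262568, 0.33471846]), 'rotation': array([-0.09917289,  0.09186292, -0.67257463,  0.7275777 ])}
```

View pics/w1.png

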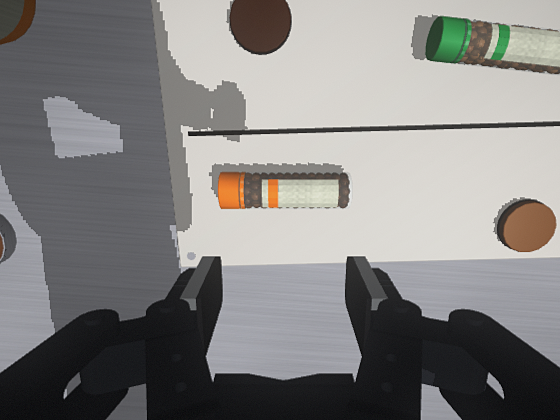

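The wrist view shows the orange tube from (218,190) to (350,190), the line from (189,133) to (560,124), and both fingers at columns ~205 and ~360 below the tube.

```bash
python3 - <<'E'
from h import *
i=np.load('wi.npy',allow_pickle=True).item()
im=cv2.imread('pics/w1.png')
c=im[110:275,180:380];cv2.imwrite('pics/w1z.png',cv2.resize(c,None,fx=4,fy=3.6,interpolation=cv2.INTER_CUBIC)[:600])
l=px2w("wrist",[[189,133.5],[559,124.5]],.012,i)[:,:2];print(l)
d=l[0]-l[1];print("line yaw",np.degrees(np.arctan2(-d[0],d[1])))
w=px2w("wrist",[[262,191],[339,191]],.044,i)[:,:2];d=w[0]-w[1];print("label",w,np.degrees(np.arctan2(-d[0],d[1])))
w=px2w("wrist",[[220,190.5],[349,190.5]],.036,i)[:,:2];d=w[0]-w[1];print("tube",w,w.mean(0),np.linalg.norm(d),np.degrees(np.arctan2(-d[0],d[1])))
E
```

```text
[[ 0.56554441  0.21205071]
 [ 0.59799611 -0.10390518]]
line yaw 5.86426120460184
label [[0.52717131 0.14475303]
 [0.53206689 0.08255811]] 4.500669902464803
tube [[0.5230078  0.17996174]
 [0.5314322  0.07293512]] [0.52722    0.12644843] 0.10735766010504826 4.5006476288357415
```

View pics/w1z.png

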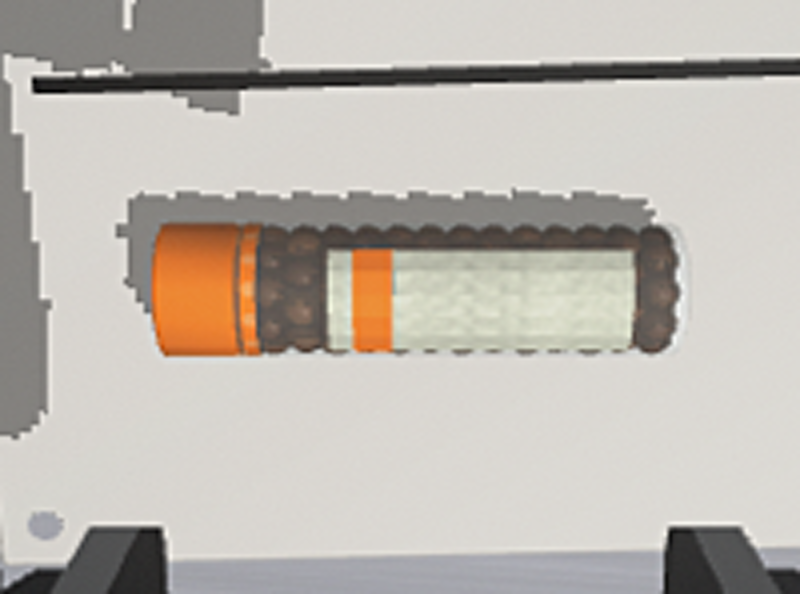

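```bash
python3 -m creep '[[[-0.14,0,1.2],0,0.2],[[-0.14,0,2.2],0,0.2],[[-0.14,0,2.6],0,0.2],[[-0.14,0,2.8],0,0.2],[[-0.14,0,2.8],0,0.2],[[-0.14,0,2.8],0,0.2]]'
python3 - <<'E'
from h import *
print(state()['wrist_force'],state()['tool_pos'])
cv2.imwrite("pics/w2.png",camera("wrist")[:,:,::-1])
E
```

```text
t: 3.28
tool_pos: [0.5198, 0.1277, 0.053]
orientation: [0.999, 0.04, 0.001, -0.0]
wrist_force: [0.1, -0.4, 0.6]
opening: 0.0511
[ 0.08696566 -0.43635281  0.6183721 ] [0.51977188 0.12766446 0.05296012]
```

View pics/w2.png

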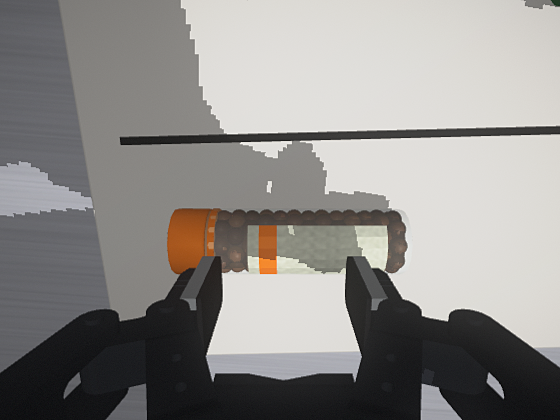

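The tips sit just above the tube's lower half (rows 257+), centred on it (tube 168–408, tips 205/360). Now I'll creep down for touch.

```bash
for k in 1; do python3 -m creep '[[[0,0,0.06],0,0.2],[[0,0,0.12],0,0.2],[[0,0,0.12],0,0.2]]'; done
```

```text
t: 3.7
tool_pos: [0.5188, 0.1275, 0.045]
orientation: [0.999, 0.04, -0.0, 0.0]
wrist_force: [0.3, -0.4, 1.1]
opening: 0.0514
```

```bash
python3 -m creep '[[[0,0,0.03],0,0.2],[[0,0,0.06],0,0.2],[[0,0,0.06],0,0.2]]'
```

```text
t: 4.08
tool_pos: [0.5189, 0.1275, 0.0422]
orientation: [0.999, 0.04, -0.0, 0.0]
wrist_force: [0.4, 0.2, -0.2]
opening: 0.0513
```

```bash
python3 -m creep '[[[0,0,0.02],0,0.2],[[0,0,0.02],0,0.2]]'
```

```text
t: 4.32
tool_pos: [0.5189, 0.1275, 0.0412]
orientation: [0.999, 0.04, -0.0, -0.0]
wrist_force: [-0.6, -0.7, 0.1]
opening: 0.0511
```

```bash
python3 -m creep '[[[0,0,0.02],0,0.2],[[0,0,0.02],0,0.2]]'
```

```text
t: 4.58
tool_pos: [0.5192, 0.1276, 0.0407]
orientation: [0.999, 0.04, 0.0, -0.0]
wrist_force: [-0.4, -0.9, 3.3]
opening: 0.0512
```

```bash
python3 -m creep '[[[0,0,0.02],0,0.2],[[0,0,0.02],0,0.2]]'
```

```text
t: 4.82
tool_pos: [0.5198, 0.1277, 0.0405]
orientation: [0.999, 0.04, 0.001, -0.0]
wrist_force: [-0.2, -0.3, 9.6]
opening: 0.0511
```

Contact with about 10 N. Test whether the tube follows an axial drag (towards the other tube).

```bash
python3 -m creep '[[[0,0.05,-0.01],0,0.2],[[0,0.1,-0.01],0,0.2],[[0,0.15,-0.01],0,0.2],[[0,0.2,-0.01],0,0.2],[[0,0.2,-0.01],0,0.2]]'
python3 - <<'E'
from h import *
cv2.imwrite("pics/w3.png",camera("wrist")[:,:,::-1])
E
```

```text
t: 5.45
tool_pos: [0.5202, 0.118, 0.0406]
orientation: [0.999, 0.04, 0.001, -0.0]
wrist_force: [0.2, 2.6, 8.4]
opening: 0.051
```

View pics/w3.png

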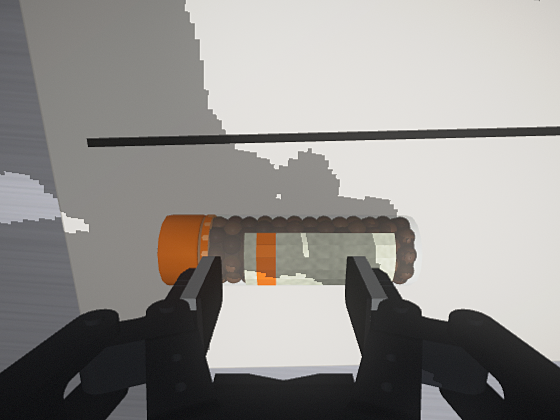

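The tube followed the drag (stripe fixed relative to the tips, line end moved 120→88). Continue the drag, then roll.

```bash
python3 -m creep '[[[0,0.06,0],0,0.2],[[0,0.12,0],0,0.2],[[0,0.18,0],0,0.2],[[0,0.24,0],0,0.2],[[0,0.3,0],0,0.2],[[0,0.36,0],0,0.2],[[0,0.42,0],0,0.2],[[0,0.46,0],0,0.2],[[0,0.46,0],0,0.2]]'
python3 - <<'E'
from h import *
cv2.imwrite("pics/w4.png",camera("wrist")[:,:,::-1])
E
```

```text
t: 6.62
tool_pos: [0.5221, 0.095, 0.0406]
orientation: [0.999, 0.04, 0.001, -0.0]
wrist_force: [0.2, 3.3, 7.9]
opening: 0.051
```

View pics/w4.png

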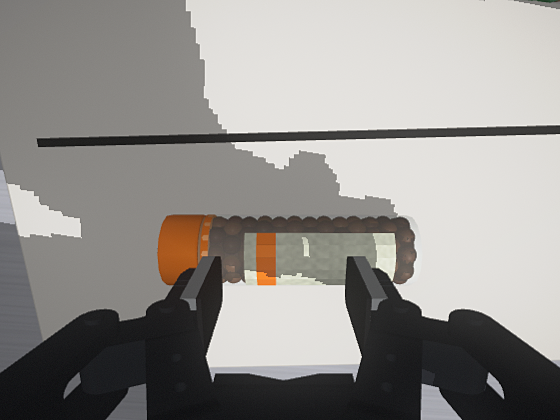

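```bash
python3 -m creep '[[[0,0,-0.01],-0.17,0.2],[[0.06,0,-0.01],-0.17,0.2],[[0.13,0,-0.01],-0.17,0.2],[[0.2,0,-0.01],-0.17,0.2],[[0.27,0,-0.01],-0.17,0.2],[[0.34,0,-0.01],-0.17,0.2],[[0.41,0,-0.01],-0.17,0.2],[[0.48,0,-0.01],-0.17,0.2],[[0.54,0,-0.01],-0.17,0.2],[[0.58,0,-0.01],-0.17,0.2],[[0.6,0,-0.01],-0.17,0.2],[[0.6,0,-0.01],-0.17,0.2]]'
python3 - <<'E'
from h import *
cv2.imwrite("pics/w5.png",camera("wrist")[:,:,::-1])
E
```

```text
t: 8.18
tool_pos: [0.5519, 0.0972, 0.0405]
orientation: [0.999, 0.052, 0.0, -0.0]
wrist_force: [-0.3, 2.2, 4.9]
opening: 0.0515
```

View pics/w5.png

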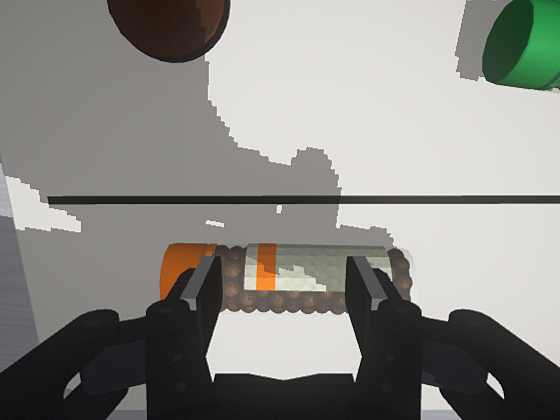

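The tube rolled about 15 mm and is parallel with the line (row 200). Lift, step back, second stroke.

```bash
python3 -m creep '[[[0,0,-0.05],0,0.2],[[0,0,-0.12],0,0.2],[[-0.15,0,-0.12],0,0.2],[[-0.3,0,-0.12],0,0.2],[[-0.3,0,-0.12],0,0.2],[[-0.3,0,-0.06],0,0.2],[[-0.3,0,-0.02],0,0.2],[[-0.3,0,-0.01],0,0.2],[[-0.3,0,0],0,0.2],[[-0.3,0,0],0,0.2]]'
```

```text
t: 9.48
tool_pos: [0.5369, 0.0955, 0.0407]
orientation: [0.999, 0.052, 0.0, -0.0]
wrist_force: [-0.6, -0.6, 5.0]
opening: 0.0509
```

```bash
python3 -m creep '[[[0,0,0],0,0.2],[[0.06,0,0],0,0.2],[[0.13,0,0],0,0.2],[[0.2,0,0],0,0.2],[[0.27,0,0],0,0.2],[[0.34,0,0],0,0.2],[[0.41,0,0],0,0.2],[[0.48,0,0],0,0.2],[[0.54,0,0],0,0.2],[[0.58,0,0],0,0.2],[[0.6,0,0],0,0.2],[[0.6,0,0],0,0.2]]'
python3 - <<'E'
from h import *
cv2.imwrite("pics/w6.png",camera("wrist")[:,:,::-1])
E
```

```text
t: 10.98
tool_pos: [0.5667, 0.0983, 0.0405]
orientation: [0.999, 0.052, 0.0, 0.0]
wrist_force: [0.3, -4.6, 5.6]
opening: 0.0512
```

View pics/w6.png

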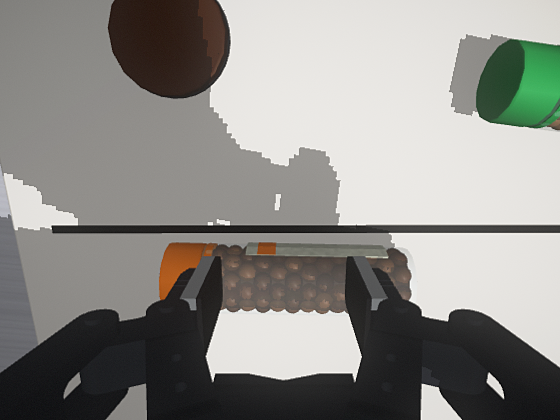

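```bash
python3 -m creep '[[[0,0,-0.05],0,0.2],[[0,0,-0.12],0,0.2],[[-0.15,0,-0.12],0,0.2],[[-0.3,0,-0.12],0,0.2],[[-0.3,0,-0.12],0,0.2],[[-0.3,0,-0.06],0,0.2],[[-0.3,0,-0.02],0,0.2],[[-0.3,0,-0.01],0,0.2],[[-0.3,0,0],0,0.2],[[-0.3,0,0],0,0.2]]'
```

```text
t: 12.28
tool_pos: [0.5518, 0.0971, 0.0406]
orientation: [0.999, 0.052, 0.0, -0.0]
wrist_force: [0.6, -0.5, 4.2]
opening: 0.0513
```

```bash
python3 -m creep '[[[0,0,0],0,0.2],[[0.06,0,0],0,0.2],[[0.13,0,0],0,0.2],[[0.2,0,0],0,0.2],[[0.27,0,0],0,0.2],[[0.34,0,0],0,0.2],[[0.41,0,0],0,0.2],[[0.48,0,0],0,0.2],[[0.54,0,0],0,0.2],[[0.58,0,0],0,0.2],[[0.6,0,0],0,0.2],[[0.6,0,0],0,0.2]]'
```

```text
t: 13.78
tool_pos: [0.5816, 0.0998, 0.0405]
orientation: [0.999, 0.052, 0.0, 0.0]
wrist_force: [0.9, -4.2, 5.1]
opening: 0.0514
```

```bash
python3 -m creep '[[[0,0,0],0,0.2],[[0,0,-0.1],0,0.2],[[0,0,-0.4],0,0.2],[[0,0,-1],0,0.2],[[-0.6,0,-1.8],0,0.2],[[-0.6,0,-1.8],0,0.2],[[-0.6,0,-1.8],0,0.2],[[-0.6,0,-1.8],0,0.2]]'
python3 - <<'E'
from h import *
i=camera_info("wrist");np.save('wi.npy',i,allow_pickle=True)
cv2.imwrite("pics/w7.png",camera("wrist")[:,:,::-1])
E
```

```text
t: 14.78
tool_pos: [0.5514, 0.0971, 0.1294]
orientation: [0.999, 0.052, -0.001, 0.0]
wrist_force: [0.0, -0.2, -0.1]
opening: 0.0511
```

View pics/w7.png

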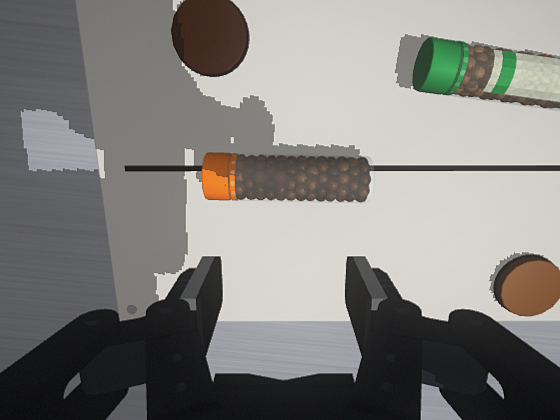

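```bash
cat > m.py <<'E'
from h import *
def board(): # line frame from initial wrist measurement
    a=np.array([.56554,.21205]);b=np.array([.59800,-.10391]);ey=(a-b)/np.linalg.norm(a-b);return a-ey*.17,np.array([ey[1],-ey[0]]),ey
def model(c,yaw,n=40):
    ax=np.array([-np.sin(yaw),np.cos(yaw)]);pe=np.array([ax[1],-ax[0]]);t=np.linspace(0,2*np.pi,n)
    P=[]
    for s in (-.055,.055):
        for a in t: P.append([*(np.array(c)+ax*s+pe*.016*np.cos(a)),.028+.016*np.sin(a)])
    return np.array(P)
def overlay(img,i,tubes,out,crop=None,f=1):
    im=cv2.resize(img,None,fx=f,fy=f,interpolation=cv2.INTER_CUBIC)
    for c,y in tubes:
        h=cv2.convexHull(((w2px("wrist",model(c,np.radians(y)),i)+.5)*f).astype(np.float32))
        cv2.polylines(im,[h.astype(int)],True,(255,0,255),1)
    if crop: x0,y0,x1,y1=[int(v*f) for v in crop]; im=im[y0:y1,x0:x1]
    cv2.imwrite(out,im)
E
python3 - <<'E'
from m import *
o,ex,ey=board();i=np.load('wi.npy',allow_pickle=True).item()
l=px2w("wrist",[[126,168.5],[190,168.5],[385,168],[559,168]],.012,i)[:,:2]
print("line in board frame",[( (p-o)@ex,(p-o)@ey) for p in l])
c=o+ex*0+ey*.057
img=cv2.imread('pics/w7.png')
from scipy.optimize import minimize
overlay(img,i,[(c,5.87)],'pics/w7o.png',(180,130,400,230),3.5)
print(c)
E
```

```text
line in board frame [(np.float64(-0.00035396748294828294), np.float64(0.1702508038811379)), (np.float64(-0.00026367728121007175), np.float64(0.12453084500120068)), (np.float64(0.0003709174660602886), np.float64(-0.014705936943461872)), (np.float64(0.0006160709241725204), np.float64(-0.13887747913286247))]
[0.57708822 0.09964164]
```

View pics/w7o.png

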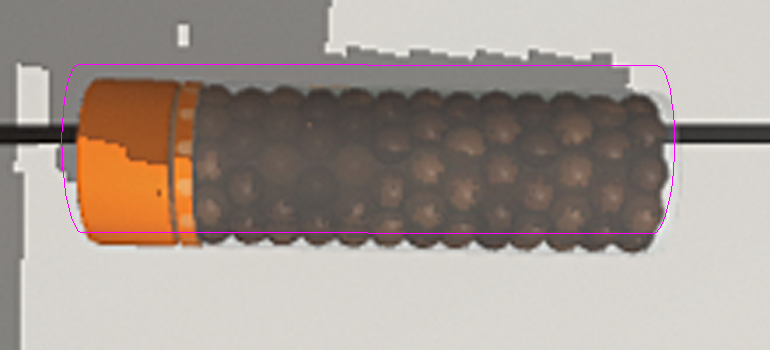

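```bash
python3 - <<'E'
from m import *
o,ex,ey=board();i=np.load('wi.npy',allow_pickle=True).item()
img=cv2.imread('pics/w7.png')
c=o+ex*-.0024+ey*.0555; print(c)
overlay(img,i,[(c,5.1)],'pics/w7p.png',(180,130,400,230),3.6)
E
```

```text
[0.57485408 0.09790423]
```

View pics/w7p.png

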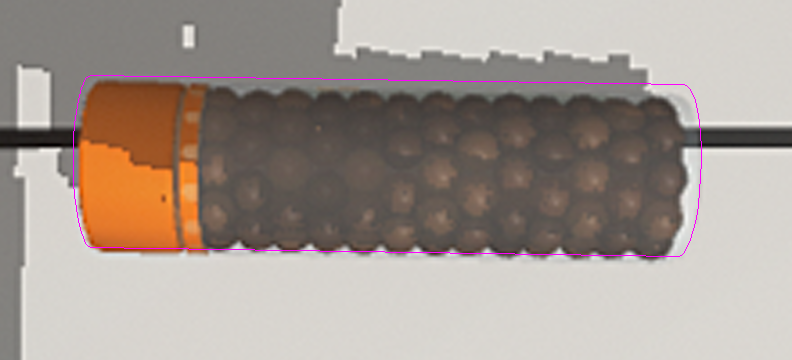

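Orange lies about 3 mm short of the line and ~0.7° off. One small corrective press.

```bash
python3 -m creep '[[[0.4,0,1],0,0.2],[[0.4,0,1.6],0,0.2],[[0.4,0,1.7],0,0.2],[[0.4,0,1.76],0,0.2],[[0.4,0,1.79],0,0.2],[[0.4,0,1.8],0,0.2],[[0.44,0,1.8],-0.05,0.2],[[0.48,0,1.8],-0.09,0.2],[[0.51,0,1.8],-0.09,0.2],[[0.51,0,1.8],-0.09,0.2],[[0.51,0,1.8],-0.09,0.2]]'
```

```text
t: 16.2
tool_pos: [0.5771, 0.0997, 0.0406]
orientation: [0.998, 0.058, 0.0, 0.0]
wrist_force: [-0.3, -0.4, 5.3]
opening: 0.0515
```

```bash
python3 -m creep '[[[0,0,-0.02],0,0.2],[[0,0,-0.1],0,0.2],[[0,0,-0.4],0,0.2],[[0,0,-1],0,0.2],[[-0.6,0,-1.8],0,0.2],[[-0.6,0,-1.8],0,0.2],[[-0.6,0,-1.8],0,0.2],[[-0.6,0,-1.8],0,0.2]]'
python3 - <<'E'
from m import *
i=camera_info("wrist");np.save('wi.npy',i,allow_pickle=True)
img=camera("wrist")[:,:,::-1]
cv2.imwrite("pics/w8.png",img)
o,ex,ey=board()
overlay(img,i,[(o+ey*.0555,5.87)],'pics/w8o.png',(160,110,380,210),3.6)
E
```

```text
t: 17.2
tool_pos: [0.5469, 0.0962, 0.1294]
orientation: [0.998, 0.058, -0.001, 0.0]
wrist_force: [0.4, -0.3, -0.3]
opening: 0.0514
```

View pics/w8o.png

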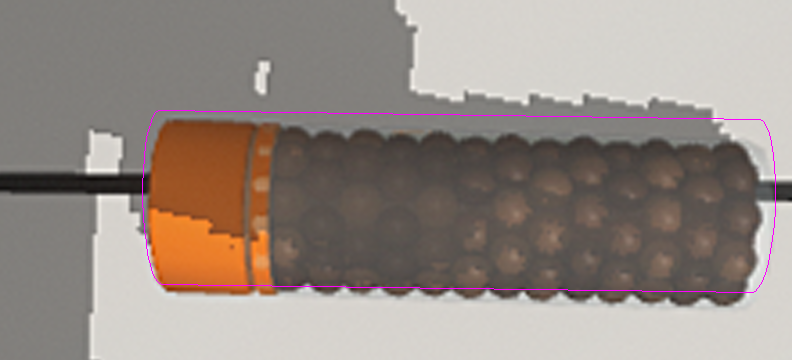

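```bash
python3 -m creep '[[[0.5,0,1],0,0.2],[[0.5,0,1.6],0,0.2],[[0.5,0,1.7],0,0.2],[[0.5,0,1.76],0,0.2],[[0.5,0,1.79],0,0.2],[[0.5,0,1.81],0,0.2],[[0.52,0,1.81],-0.08,0.2],[[0.54,0,1.81],-0.16,0.2],[[0.57,0,1.81],-0.22,0.2],[[0.58,0,1.81],-0.22,0.2],[[0.58,0,1.81],-0.22,0.2]]'
```

```text
t: 18.62
tool_pos: [0.5764, 0.0997, 0.0406]
orientation: [0.997, 0.074, 0.001, -0.0]
wrist_force: [0.2, -0.5, 6.4]
opening: 0.0512
```

```bash
python3 -m creep '[[[0,0,-0.02],0,0.2],[[0,0,-0.1],0,0.2],[[0,0,-0.4],0,0.2],[[0,0,-1],0,0.2],[[-0.6,0,-1.8],0.3,0.2],[[-0.6,0,-1.8],0.3,0.2],[[-0.6,0,-1.8],0.3,0.2],[[-0.6,0,-1.8],0.3,0.2]]'
python3 - <<'E'
from m import *
i=camera_info("wrist");np.save('wi.npy',i,allow_pickle=True)
img=camera("wrist")[:,:,::-1]
cv2.imwrite("pics/w9.png",img)
o,ex,ey=board()
overlay(img,i,[(o+ey*.0555,5.87)],'pics/w9o.png',(160,110,380,210),3.6)
E
```

```text
t: 19.62
tool_pos: [0.5461, 0.0952, 0.1289]
orientation: [0.999, 0.053, -0.001, 0.0]
wrist_force: [0.3, 0.8, 0.2]
opening: 0.0513
```

View pics/w9o.png

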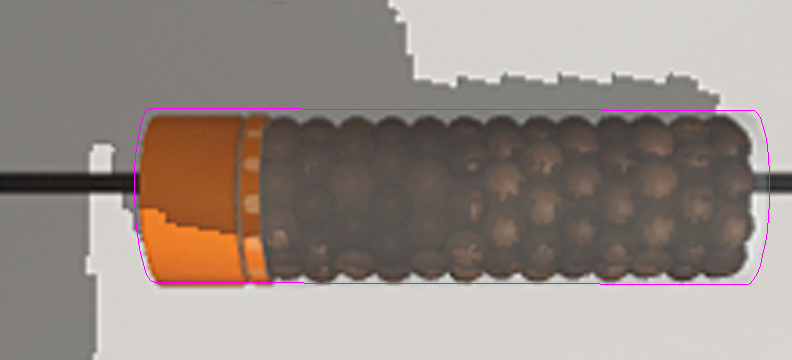

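View pics/w9.png

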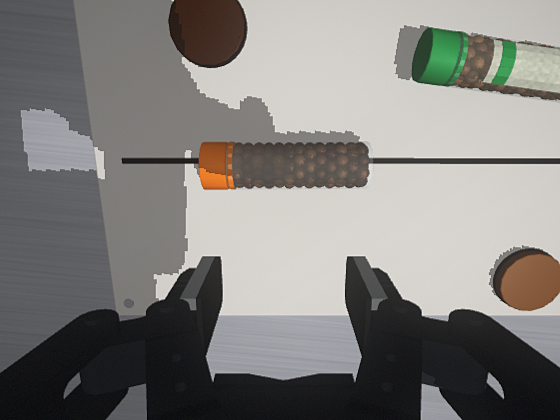

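Orange is now parallel to and centred on the line (within ~1 mm). Move on to the green tube.

```bash
python3 -m creep '[[[0.4,0.9,-0.6],0.3,0.2],[[0.8,1.8,-0.6],0.6,0.2],[[1.2,2.73,-0.6],0.95,0.2],[[1.2,2.73,-0.6],0.95,0.2],[[1.2,2.73,-0.6],0.95,0.2],[[1.2,2.73,-0.6],0.95,0.2]]'
python3 - <<'E'
from m import *
i=camera_info("wrist");np.save('wi.npy',i,allow_pickle=True)
img=camera("wrist")[:,:,::-1]
o,ex,ey=board()
overlay(img,i,[],'pics/w10.png')
overlay(img,i,[(o+ey*-.079+ex*.058,-2)],'pics/w10o.png',(190,110,400,240),3.7)
E
```

```text
t: 20.42
tool_pos: [0.6199, -0.0333, 0.1596]
orientation: [1.0, -0.013, -0.0, -0.0]
wrist_force: [-0.0, -0.3, 0.7]
opening: 0.0513
```

View pics/w10.png

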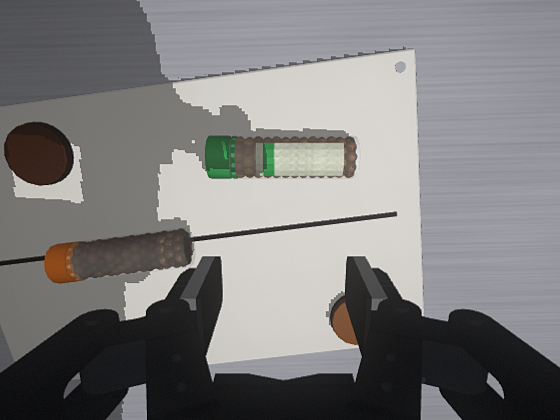

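View pics/w10o.png

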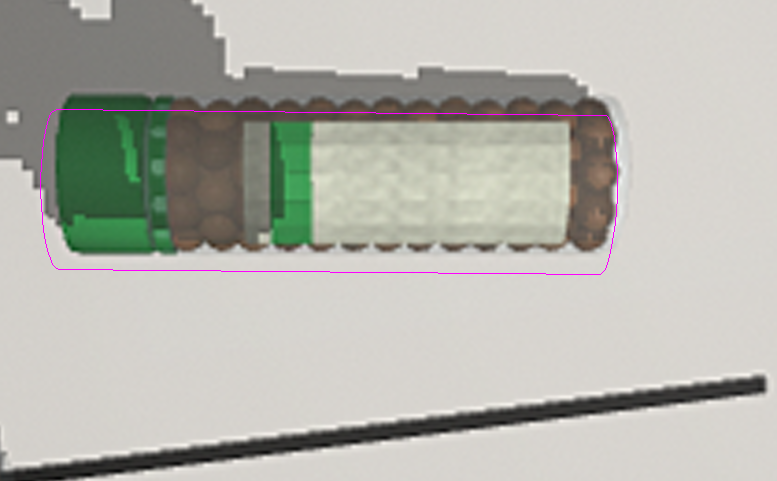

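```bash
python3 - <<'E'
from m import *
i=np.load('wi.npy',allow_pickle=True).item()
o,ex,ey=board();c=o+ey*-.079+ex*.058+np.array([.0033,-.0027])
print(c,(c-o)@ex,(c-o)@ey)
overlay(cv2.imread('pics/w10.png'),i,[(c,-1.5)],'pics/w10p.png',(190,110,400,240),3.7)
E
```

```text
[ 0.65198328 -0.03241889] 0.06100679102415167 -0.0820231122600858
```

View pics/w10p.png

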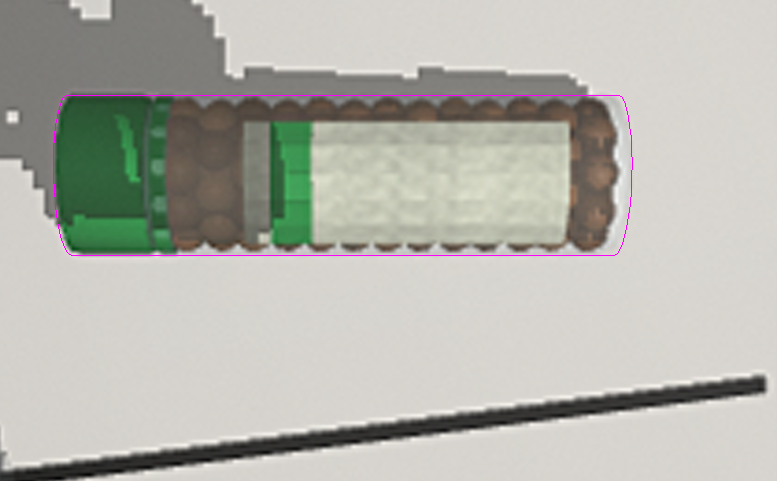

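Overlay matches: green at board (61, −82) mm, yaw −7.4° to the line. Approach and touch its top on the far side.

```bash
python3 -m creep '[[[0.78,-0.04,0.4],0,0.2],[[0.78,-0.04,1.2],0,0.2],[[0.78,-0.04,2],0,0.2],[[0.78,-0.04,2.24],0,0.2],[[0.78,-0.04,2.32],0,0.2],[[0.78,-0.04,2.36],0,0.2],[[0.78,-0.04,2.38],0,0.2],[[0.78,-0.04,2.4],0,0.2],[[0.78,-0.04,2.4],0,0.2]]'
python3 - <<'E'
from h import *
cv2.imwrite("pics/w11.png",camera("wrist")[:,:,::-1])
E
```

```text
t: 21.6
tool_pos: [0.6597, -0.0333, 0.0406]
orientation: [1.0, -0.013, 0.001, 0.0]
wrist_force: [0.2, -0.3, 4.5]
opening: 0.0512
```

View pics/w11.png

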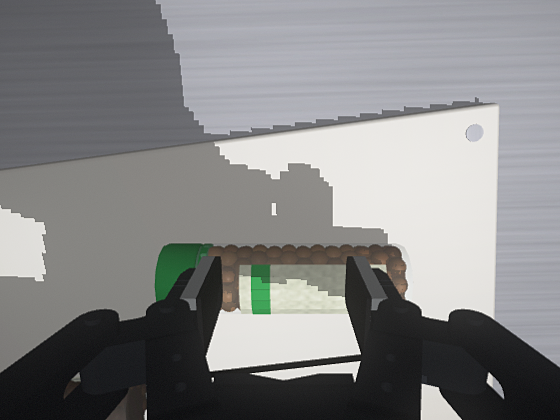

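```bash
python3 -m creep '[[[0,0,0.01],-0.15,0.2],[[0,0,0.01],-0.3,0.2],[[0,0,0.01],-0.45,0.2],[[0,0,0.01],-0.6,0.2],[[0,0,0.01],-0.75,0.2],[[0,0,0.01],-0.92,0.2],[[0,0,0.01],-0.92,0.2]]'
```

```text
t: 22.52
tool_pos: [0.6599, -0.0332, 0.0405]
orientation: [0.999, 0.051, 0.001, -0.0]
wrist_force: [-0.2, 0.6, 9.7]
opening: 0.0512
```

```bash
python3 -m creep '[[[0,-0.04,0],0,0.2],[[0,-0.08,0],0,0.2],[[0,-0.12,0],0,0.2],[[0,-0.16,0],0,0.2],[[0,-0.2,0],0,0.2],[[0,-0.24,0],0,0.2],[[0,-0.28,0],0,0.2],[[0,-0.32,0],0,0.2],[[0,-0.36,0],0,0.2],[[0,-0.4,0],0,0.2],[[0,-0.42,0],0,0.2],[[0,-0.42,0],0,0.2]]'
python3 - <<'E'
from h import *
cv2.imwrite("pics/w12.png",camera("wrist")[:,:,::-1])
E
```

```text
t: 24.02
tool_pos: [0.6579, -0.013, 0.0404]
orientation: [0.999, 0.051, 0.001, 0.001]
wrist_force: [0.8, -5.0, 8.2]
opening: 0.0514
```

View pics/w12.png

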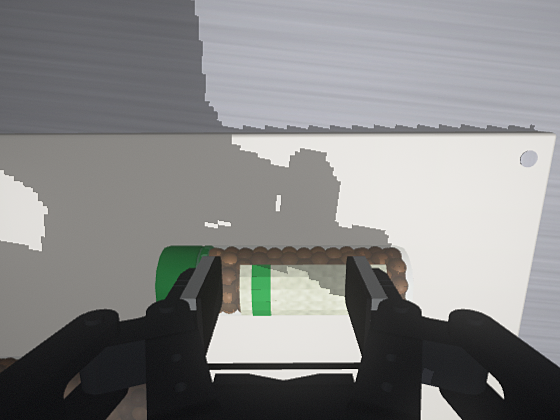

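The green tube twisted and shifted with the tips; it is parallel to the board edge (row 133). Roll strokes in −x.

```bash
python3 -m creep '[[[0,0,-0.01],0,0.2],[[-0.06,0,-0.01],0,0.2],[[-0.13,0,-0.01],0,0.2],[[-0.2,0,-0.01],0,0.2],[[-0.27,0,-0.01],0,0.2],[[-0.34,0,-0.01],0,0.2],[[-0.41,0,-0.01],0,0.2],[[-0.48,0,-0.01],0,0.2],[[-0.54,0,-0.01],0,0.2],[[-0.58,0,-0.01],0,0.2],[[-0.6,0,-0.01],0,0.2],[[-0.6,0,-0.01],0,0.2]]'
```

```text
t: 25.58
tool_pos: [0.6277, -0.0159, 0.0406]
orientation: [0.999, 0.051, 0.001, 0.0]
wrist_force: [-0.2, -5.3, 7.4]
opening: 0.0513
```

```bash
python3 -m creep '[[[0,0,-0.05],0,0.2],[[0,0,-0.12],0,0.2],[[0.15,0,-0.12],0,0.2],[[0.3,0,-0.12],0,0.2],[[0.3,0,-0.12],0,0.2],[[0.3,0,-0.06],0,0.2],[[0.3,0,-0.02],0,0.2],[[0.3,0,-0.01],0,0.2],[[0.3,0,0],0,0.2],[[0.3,0,0],0,0.2]]'
python3 - <<'E'
from h import *
cv2.imwrite("pics/w13.png",camera("wrist")[:,:,::-1])
E
```

```text
t: 26.82
tool_pos: [0.6426, -0.0138, 0.0405]
orientation: [0.999, 0.051, 0.001, -0.0]
wrist_force: [0.6, 1.1, 6.4]
opening: 0.0512
```

View pics/w13.png

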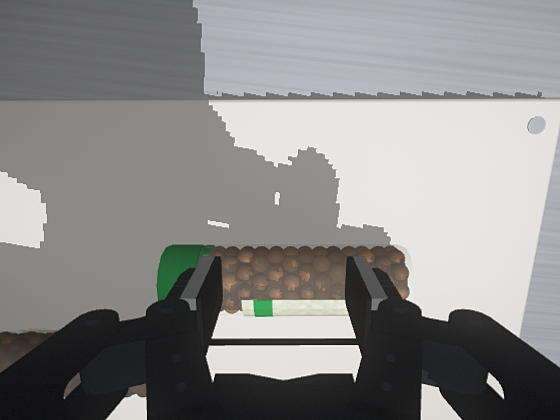

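```bash
python3 -m creep '[[[0,0,0],0,0.2],[[-0.06,0,0],0,0.2],[[-0.13,0,0],0,0.2],[[-0.2,0,0],0,0.2],[[-0.27,0,0],0,0.2],[[-0.34,0,0],0,0.2],[[-0.41,0,0],0,0.2],[[-0.48,0,0],0,0.2],[[-0.54,0,0],0,0.2],[[-0.58,0,0],0,0.2],[[-0.6,0,0],0,0.2],[[-0.6,0,0],0,0.2]]'
```

```text
t: 28.38
tool_pos: [0.6128, -0.0169, 0.0406]
orientation: [0.999, 0.051, 0.001, 0.0]
wrist_force: [0.4, 0.6, 6.3]
opening: 0.0514
```

```bash
python3 -m creep '[[[0,0,-0.05],0,0.2],[[0,0,-0.12],0,0.2],[[0.15,0,-0.12],0,0.2],[[0.3,0,-0.12],0,0.2],[[0.3,0,-0.12],0,0.2],[[0.3,0,-0.06],0,0.2],[[0.3,0,-0.02],0,0.2],[[0.3,0,-0.01],0,0.2],[[0.3,0,0],0,0.2],[[0.3,0,0],0,0.2]]'
```

```text
t: 29.62
tool_pos: [0.6277, -0.0154, 0.0405]
orientation: [0.999, 0.051, 0.001, -0.0]
wrist_force: [0.4, 1.0, 6.5]
opening: 0.0512
```

```bash
python3 -m creep '[[[0,0,0],0,0.2],[[-0.06,0,0],0,0.2],[[-0.13,0,0],0,0.2],[[-0.2,0,0],0,0.2],[[-0.27,0,0],0,0.2],[[-0.34,0,0],0,0.2],[[-0.41,0,0],0,0.2],[[-0.48,0,0],0,0.2],[[-0.54,0,0],0,0.2],[[-0.58,0,0],0,0.2],[[-0.6,0,0],0,0.2],[[-0.6,0,0],0,0.2]]'
```

```text
t: 31.12
tool_pos: [0.5978, -0.0185, 0.0406]
orientation: [0.999, 0.051, 0.001, 0.0]
wrist_force: [-0.0, 1.3, 7.2]
opening: 0.0512
```

```bash
python3 -m creep '[[[0,0,-0.02],0,0.2],[[0,0,-0.1],0,0.2],[[0,0,-0.4],0,0.2],[[0,0,-1],0,0.2],[[-0.6,0,-1.8],0,0.2],[[-0.6,0,-1.8],0,0.2],[[-0.6,0,-1.8],0,0.2],[[-0.6,0,-1.8],0,0.2]]'
python3 - <<'E'
from m import *
i=camera_info("wrist");np.save('wi.npy',i,allow_pickle=True)
img=camera("wrist")[:,:,::-1]
o,ex,ey=board()
overlay(img,i,[],'pics/w14.png')
overlay(img,i,[(o+ey*-.061+ex*.016,5.87),(o+ey*.0555,5.87)],'pics/w14o.png',(0,80,400,260),2)
E
```

```text
t: 32.12
tool_pos: [0.5675, -0.0214, 0.1289]
orientation: [0.999, 0.051, -0.001, -0.0]
wrist_force: [-0.2, 0.1, -0.4]
opening: 0.0517
```

View pics/w14.png

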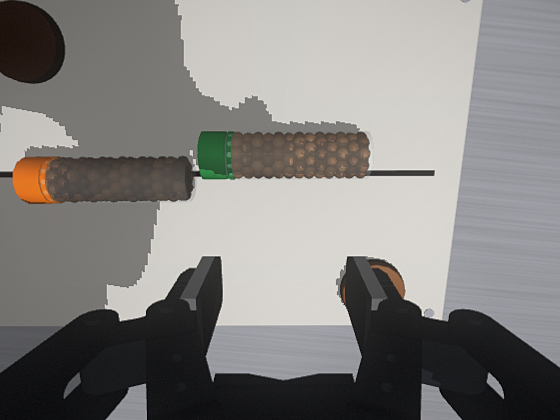

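View pics/w14o.png

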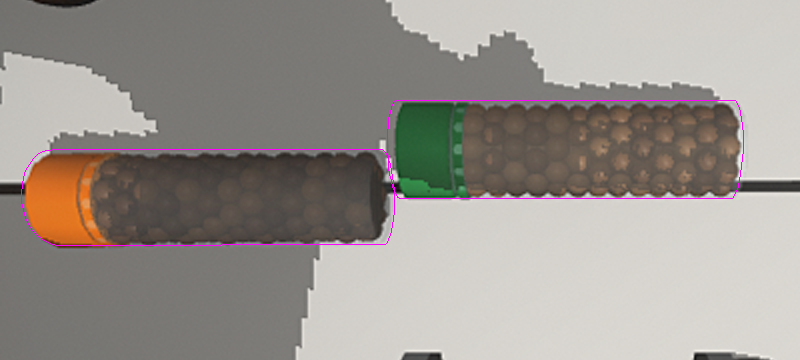

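Green is ~16 mm from the line, parallel, end gap ~6 mm. Final stroke.

```bash
python3 -m creep '[[[0.9,0,0.4],0,0.2],[[0.9,0,1],0,0.2],[[0.9,0,1.6],0,0.2],[[0.9,0,1.7],0,0.2],[[0.9,0,1.76],0,0.2],[[0.9,0,1.79],0,0.2],[[0.9,0,1.8],0,0.2],[[0.9,0,1.8],0,0.2]]'
```

```text
t: 33.17
tool_pos: [0.6128, -0.0169, 0.0406]
orientation: [0.999, 0.051, 0.001, 0.0]
wrist_force: [-0.2, -0.1, 2.9]
opening: 0.0515
```

```bash
python3 -m creep '[[[-0.02,0,0],0,0.2],[[-0.08,0,0],0,0.2],[[-0.15,0,0],0,0.2],[[-0.22,0,0],0,0.2],[[-0.29,0,0],0,0.2],[[-0.36,0,0],0,0.2],[[-0.43,0,0],0,0.2],[[-0.5,0,0],0,0.2],[[-0.56,0,0],0,0.2],[[-0.6,0,0],0,0.2],[[-0.63,0,0],0,0.2],[[-0.63,0,0],0,0.2]]'
```

```text
t: 34.67
tool_pos: [0.5814, -0.0202, 0.0406]
orientation: [0.999, 0.051, 0.001, 0.0]
wrist_force: [-0.1, -0.5, 6.6]
opening: 0.051
```

```bash
python3 -m creep '[[[0,0,0],0,0.2],[[0,0,-0.1],0,0.2],[[0,0,-0.4],0,0.2],[[0,0,-1],0,0.2],[[-0.6,0,-1.8],0,0.2],[[-0.6,0,-1.8],0,0.2],[[-0.6,0,-1.8],0,0.2],[[-0.6,0,-1.8],0,0.2]]'
python3 - <<'E'
from m import *
i=camera_info("wrist");np.save('wi.npy',i,allow_pickle=True)
img=camera("wrist")[:,:,::-1]
o,ex,ey=board()
overlay(img,i,[],'pics/w15.png')
overlay(img,i,[(o+ey*-.062,5.87),(o+ey*.0555,5.87)],'pics/w15o.png',(0,80,400,220),2)
overlay(img,i,[(o+ey*-.062,5.87),(o+ey*.0555,5.87)],'pics/w15p.png',(190,80,400,220),3.7)
E
```

```text
t: 35.67
tool_pos: [0.5511, -0.0231, 0.1289]
orientation: [0.999, 0.051, -0.001, -0.0]
wrist_force: [-0.9, 0.1, -0.1]
opening: 0.0516
```

View pics/w15.png

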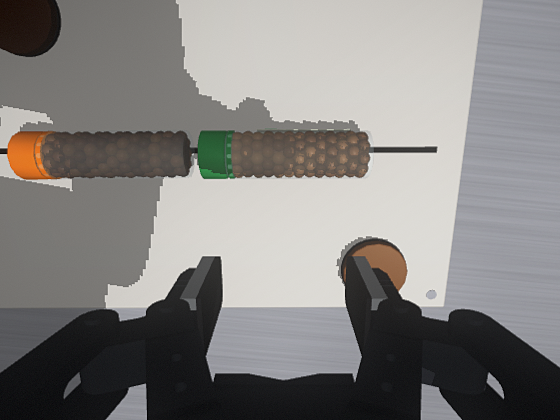

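View pics/w15p.png

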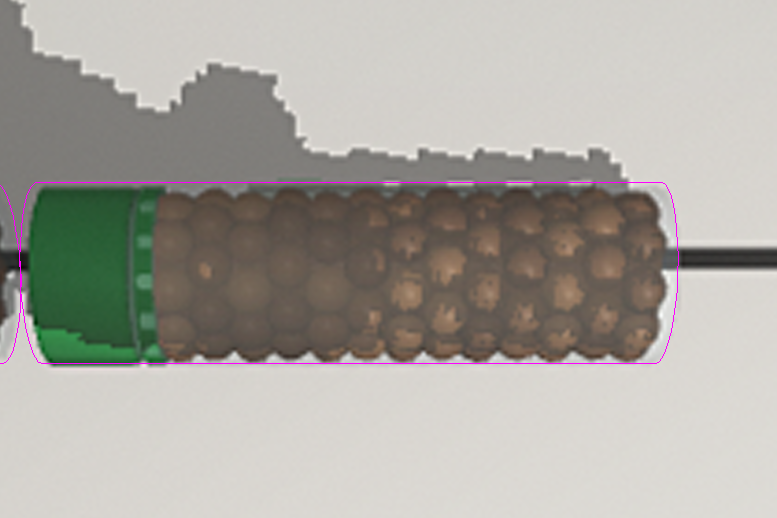

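Both tubes lie on the line, end to end with beans up. Retreat and check from the top and scene cameras.

```bash
python3 -m creep '[[[-1,0,-3],0,0.2],[[-1,0,-3],0,0.2],[[-2.5,0,-4],0,0.2],[[-2.5,0,-4],0,0.2],[[-2.5,0,-4],0,0.2],[[-2.5,0,-4],0,0.2],[[-2.5,0,-4],0,0.2]]'
python3 - <<'E'
from m import *
o,ex,ey=board()
a=camera("top")[:,:,::-1];b=camera("scene")[:,:,::-1]
print(state()['t'],state()['wrist_force'])
cv2.imwrite('pics/t2.png',np.vstack([cv2.resize(a[120:260,160:350],(780,575),interpolation=cv2.INTER_CUBIC)]))
cv2.imwrite('pics/s2.png',cv2.resize(b[160:320,180:440],(780,480),interpolation=cv2.INTER_CUBIC))
E
```

```text
t: 36.6
tool_pos: [0.4273, -0.0358, 0.3281]
orientation: [0.999, 0.051, -0.001, -0.0]
wrist_force: [0.3, 0.6, -0.2]
opening: 0.0509
36.7 [0.68991947 0.47822205 0.47354481]
```

View pics/t2.png

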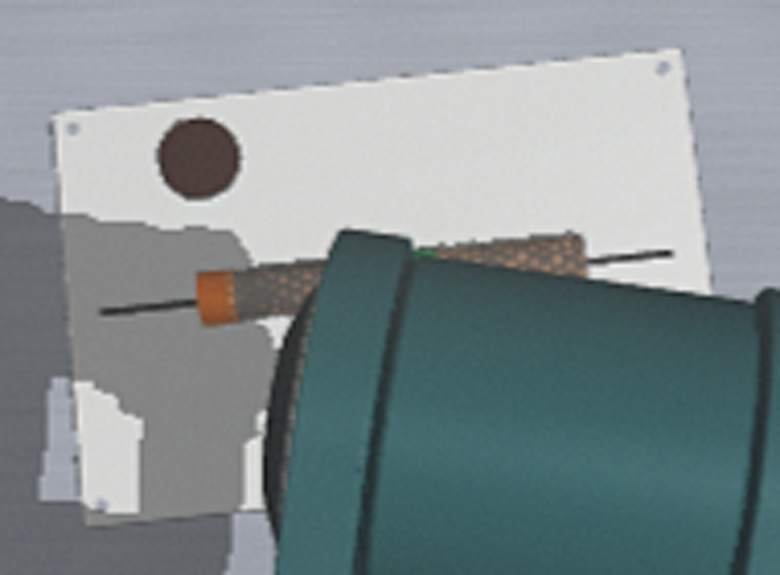

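View pics/s2.png

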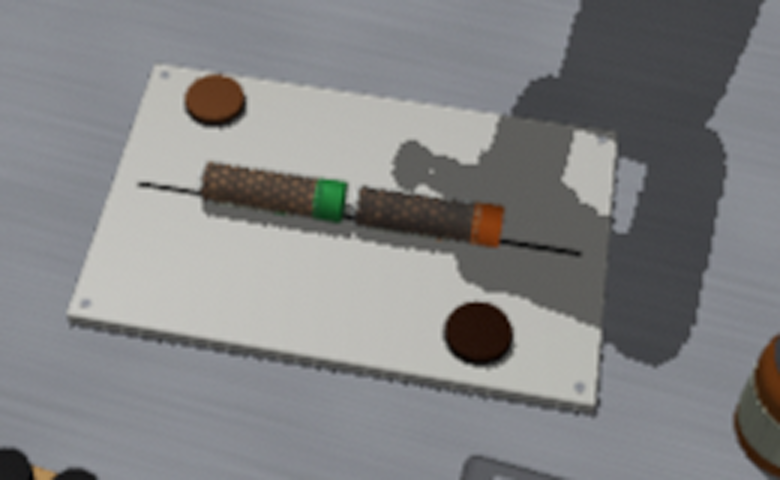

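The scene view shows both tubes on the line end to end, with beans up, no label visible, and the discs where they were. In the top view the arm hides part of the board, but the visible tube ends sit on the line.

```bash
python3 -c "
from rig import *
print(job_done())"
```

```text
the job is handed in; nothing more can be done
None
```

Both tubes now lie on the black line, end to end with beans up, and I handed the job in at about 37 s. I used light presses (at most about 10 N) with the two part-open fingertips on top of each tube. That meant sliding each tube 20–30 mm along its length to close the gap, then rolling it over in short strokes. I twisted the green tube parallel before rolling, and gave the orange two small corrections at the end.

**Final checks:**
- **Wrist camera overlay:** both tubes are within about 1 mm of the line and visibly parallel to it. The gap between their ends is about 6–7 mm, so they do not touch.
- **Labels:** the rolled distances put them about 165° (orange) and 220° (green) round from the top. No label shows in the scene view.
- **Other objects:** the two discs are where they were, and I saw nothing else disturbed, though I did not re-measure the bench objects.
- **Partly blocked check:** the arm hid the middle of the line in the last top view. The visible tube ends were on the line there, and the wrist and scene views agree.

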